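Clamp the mortice lock in the bench vise

ROBOT

A 6-joint arm with a two-finger parallel gripper is mounted at the origin on the work surface. World frame = base frame: x ahead of the robot, y to its left, z up, the work surface at z = 0. Lengths are in m, angles in degrees, forces in N, time in s.
With the tool pointing down it reaches from about 0.35 to 0.875 m from the base axis. Payload 4.2 kg.
Tool frame: the origin (TCP) lies at the very end of the fingers, on their centre line; the grasp point (between the pads) lies 19 mm behind it; z points along the fingers, y is the line along which they close (so a half turn about z gives the same grasp; the last joint's range is limited). The gripper opens to 87 mm and grips with 3 to 60 N. Pads are 19 mm wide; open, the fingers measure 117 mm over their backs; the gripper's body (75 mm by 190 mm) begins 51 mm behind the grasp point.
Start: joints at [85.692, 22.042, 0.453, 0, -68.411, -14.817], TCP at [0.205, 0.59, 0.223] pointing down, gripper open.
Joint ranges: [-179.83, 179.83], [-69.29, 118.12], [-61.27, 80.66], [-181.25, 117.63], [-171.15, -9.14], [-177.46, 177.46]. Speed limits (degrees/s): [159.86, 159.86, 180, 180, 180, 180].

INTERFACE

Orientations are given as a 3x3 rotation matrix whose columns are the frame's x, y, z axes.
In Python, from station import * gives the robot as it stands.
- The arm moves only by the shell command python3 -m pendant 'ROWS'. ROWS is JSON, a list of rows, each an object of numbers: "x", "y", "z": the shift along the world's x, y, z normalised to -1 to 1, where 1 is 250 mm; "rx", "ry", "rz": the turn, a rotation vector about the world's x, y, z normalised to -1 to 1, where 1 is 180 degrees; "claw": the opening, from 0 (shut) to 1 (fully open). A call has exactly 8 rows; each row is the pose to reach, as a shift and turn from the pose commanded when the call began, turning the shorter way round; what a row does not reach only later rows make up. A row lasts 1/8 s, in which the tool goes at most 62.5 mm and 10.7 degrees, less where a joint would pass 70% of its speed; a pose out of reach is approached as far as the arm can. A call with a number of a shift or a turn outside -1 to 1 is refused whole. A call with a gripper value outside its range is refused whole. The fingers move at their own pace and stop on an object; the grip force is fixed at half the most. Time passes only in rows, so rows that repeat a pose let the fingers close, or fill a call up. It gives the time, the measured TCP pose, the force, the opening and the grip force at its end, in the units of the state.
- sense(): the state, without advancing time (a new reading comes with each control period).
- capture(name): name is "side" or "top"; returns a dict with "color" (400x640x3 uint8, red, green, blue), "mtx" (3x3 intrinsics, pixels), "world_to_cam" (4x4, takes a point from world to camera coordinates). Camera axes: x right, y up, looking along -z (the intrinsics and any distortion apply to the point x, -y, -z); pixel columns grow to the right and rows downward; lengths in m; the calibration is good to about 2 mm. A picture is of the moment at which its call begins. There is no depth.
- finish_job(): hands the job in; it is judged then, once.
Trained networks look in a picture, given as the dict that the camera call returned (one of the last four; its "shot" number tells which), for a name from the list of things; names that differ only in an ending like _2 or _b are one class to them, and where a whole thing is asked for, a point or a joint stands for the part that bears it (a point fixed in the world has none). Each returns a list of dicts, best first, with "conf" (0 to 1); they miss things now and then, are a little off and sometimes report something else, mostly with a low value. They report only what shows in the picture. A call takes as long as a camera call. They do not tell look-alikes from the thing itself.
- search_frame(picture, label): "centre" ([column, row] in pixels, amid what is visible of it).
- regions_of(picture, label): "region" (400x640 bool, what is visible of it) and "centre" ([column, row] in pixels, amid what is visible of it).
The state is a dict: "time_s": time; "joints": joint angles; "joint_velocities": joint speeds; "effort": joint torques, N m; "tcp_pos": TCP position; "ee_rot": TCP orientation; "wrist_force": force on the tool from outside, world axes, zero at the start; "moment": the same for the moment, N m; "gripper_width": opening from 0.0 (shut) to 1.0 (fully open); "gripper_force": force on a finger pad.
Only numpy, scipy, OpenCV 4.12 (cv2) and the standard library are available. Lean on these libraries where they do the work, as an engineer would, in place of code of your own. Each camera call takes 0.05 s, during which the arm holds its last target. There are 200 camera calls.

TASK

At the locksmith's bench, one of the two blue vises holds a black mortice lock loosely between its jaws; the other holds a brass padlock. Crank the red-handled crank of the vise with the black lock clockwise (over the top, as seen facing the crank) until the jaw is firmly on the lock and the crank comes to its stop, then let go, leaving the lock standing upright in the vise. Leave the other vise's crank and the padlock as they are.

Things in the scene. Friction and masses are not known exactly. Their poses are not given: they have to be found in the camera images.
- vise: Blue steel bench vise that holds the black lock, 205 mm long, 100 mm wide (150 mm foot), fixed. Origin: centre of its underside on the bench; x runs along the screw from the fixed jaw to the crank, z up. Bed 40 mm high, jaw tops 86 mm, fixed jaw's face at x = -60 mm, screw bracket x = 71 to 93 mm, top 88 mm, crank arm x = 111 to 121 mm.
- vise_hub (a point): Point on the screw axis (the crank's axis of turning) of that vise, 75 mm above the bench, fixed, at x = 153 mm in the vise's frame: the centre of the circle, radius 50 mm, on which the red grip's centre travels. Axes as the vise's.
- vise_knob (a point): Centre of the red grip on that crank: a freely spinning round bar, 24 mm in diameter, 60 mm long, parallel to the screw (vise x = 123 to 183 mm), 50 mm off the screw axis. Moves and turns with the crank; its x axis lies along the grip.
- vise_crank (a joint): That crank's angle q, rad. The grip's centre is at y = -50 cos q, z = 50 sin q mm from vise_hub in the vise's axes: 0 is level at -y, growing over the top to +y, clockwise facing the crank. Starts at -0.5 to 0.7; needs about 5 N at the grip; stays where left. Jaw closes 3.8 mm per rad, meets the lock at about 2.9 to 3.05; firm at the hard stop, about 3.3.
- vise_jaw: The sliding jaw of that vise, 100 mm wide, 42 mm thick. Origin: middle of the lower edge of its clamping face, 41 mm above the bench; x points away from the fixed jaw, towards the crank.
- lock: The black mortice lock, loose, standing on the vise's bed beside the fixed jaw: case 16 mm thick (along the vise's x), 100 mm long (y), 68 mm tall, with a black faceplate 22 x 150 x 4 mm on top from which a brass bolt and latch stick up 12 mm. Origin: centre of its underside. About 0.45 kg.
- other_knob (a point): Centre of the red grip on the crank of the other, identical blue vise, which holds the padlock: leave alone. Its crank too starts between -0.5 and 0.7 rad.
- padlock: Brass padlock with a steel shackle, body 18 x 50 x 50 mm, 84 mm tall in all, standing in the other vise: leave alone. Origin: centre of its underside.
Mind the look-alikes: they are no part of the job. Of the things that look like the lock, the largest one is meant.

How it is judged:
By the outcome, as a careful person would: the job done as asked, in the order asked, and still so for the second after the job is handed in, with the robot touching nothing.
It also fails if it takes over 48 s, if anything falls off the work surface, if the arm or the gripper's body presses on something with over 40 N, if the wrist force passes 120 N, or if a joint passes its speed limit or range.

## Working session

There is one attempt and no reset: what is moved stays moved. The work goes in short steps, Python scripts to look and compute and a shell command to move; the robot and the scene stay as the last step left them, time stands still between calls to the robot, and variables do not carry over. Pictures are saved under pics/ and viewed, at most 10 in all, crops included, and the job is handed in when it is done.

```bash
mkdir -p pics; ls
python3 - <<'E'
from station import *
import cv2,numpy as np
ims=[]
for n in ("side","top"):
    p=capture(n)
    cv2.imwrite(f"pics/{n}0.png",p["color"][:,:,::-1])
    print(n,p["mtx"].tolist(),np.round(p["world_to_cam"],4).tolist(),p.keys())
    for l in("vise","vise_knob","other_knob","lock","padlock","vise_jaw"):
        print(l,[(np.round(d["centre"]).tolist(),round(d["conf"],2)) for d in search_frame(p,l)])
E
```

```text
pics
side [[427.8912337519061, 0.0, 319.49875007553044], [0.0, 427.8912337519061, 199.45315926636582], [0.0, 0.0, 1.0]] [[-0.6843, -0.7289, 0.0212, 0.235], [0.4214, -0.3715, 0.8273, -0.2662], [-0.5951, 0.5751, 0.5613, -0.6401], [0.0, 0.0, 0.0, 1.0]] dict_keys(['color', 'mtx', 'world_to_cam', 'shot'])
vise [([352.0, 211.0], 0.92)]
vise_knob []
other_knob [([177.0, 196.0], 0.98)]
lock [([404.0, 179.0], 0.76), ([374.0, 186.0], 0.74), ([477.0, 219.0], 0.74), ([351.0, 213.0], 0.27)]
padlock [([223.0, 237.0], 0.86)]
vise_jaw [([342.0, 202.0], 0.7)]
top [[424.21447397546893, 0.0, 317.62309558981275], [0.0, 424.21447397546893, 196.08590040918088], [0.0, 0.0, 1.0]] [[-0.0077, -0.9999, -0.0115, -0.0618], [0.9805, -0.0098, 0.1963, -0.4111], [-0.1964, -0.0098, 0.9805, -0.9276], [0.0, 0.0, 0.0, 1.0]] dict_keys(['color', 'mtx', 'world_to_cam', 'shot'])
vise [([363.0, 196.0], 0.97)]
vise_knob [([367.0, 148.0], 0.78)]
other_knob [([223.0, 114.0], 0.89)]
lock [([364.0, 217.0], 0.79), ([437.0, 201.0], 0.77), ([439.0, 296.0], 0.6)]
padlock [([218.0, 182.0], 0.65)]
vise_jaw [([364.0, 201.0], 0.62)]
```

View pics/side0.png

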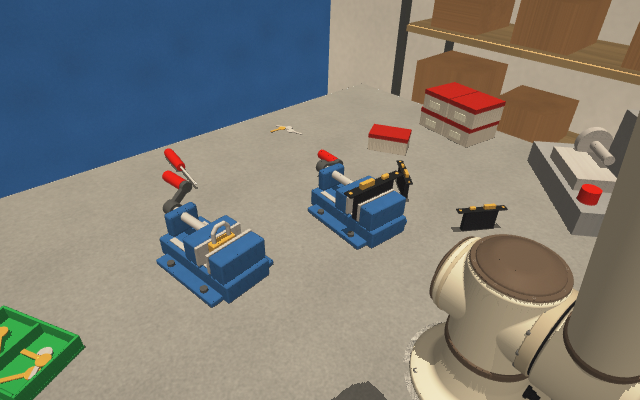

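View pics/top0.png

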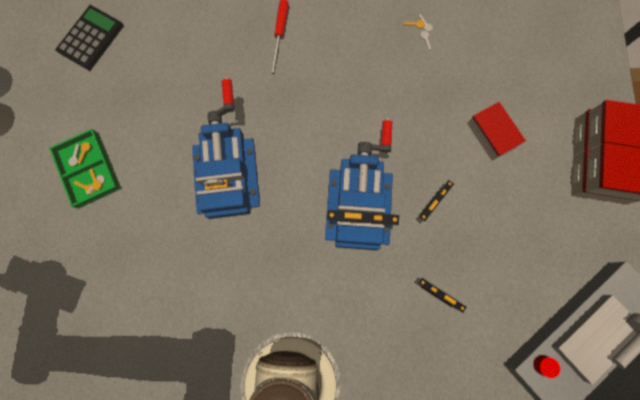

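Candidates for "the lock": the one in the vise (top 364,217), the loose small one (437,201), and the loose small one (439,296). The one in the vise is the largest, so its crank (red grip at about 387,135 in top and 328,157 in side) is the one I want. The padlock vise, with its grip at 227,93, I'll leave alone. A close crop will confirm this.

Run:
```python
import cv2,numpy as np
t=cv2.imread("pics/top0.png")[110:260,310:420]; s=cv2.imread("pics/side0.png")[140:260,300:420]
c=np.zeros((600,800,3),np.uint8)
a=cv2.resize(t,None,fx=4,fy=4,interpolation=cv2.INTER_CUBIC); b=cv2.resize(s,None,fx=3,fy=3,interpolation=cv2.INTER_CUBIC)
c[:600,:440]=a; c[:360,440:800]=b
cv2.imwrite("pics/crop.png",c)
```

```text
(no output)
```

View pics/crop.png

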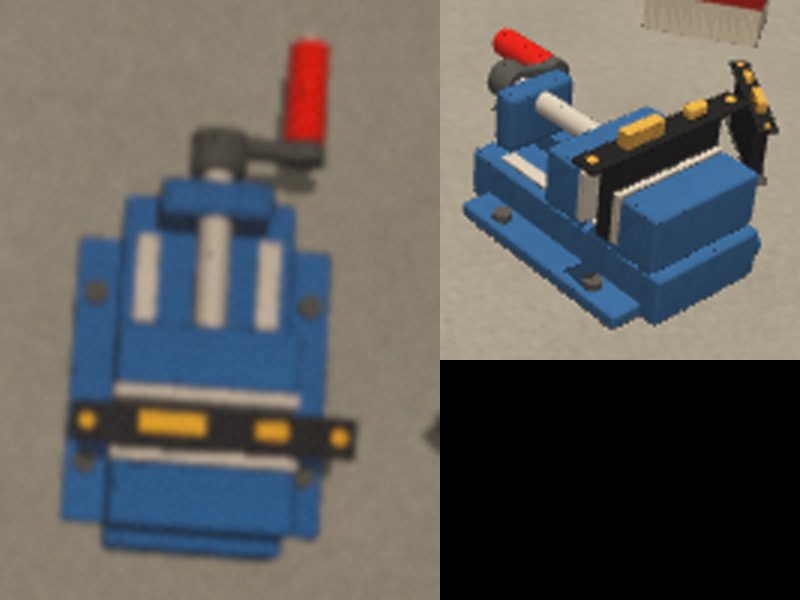

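The crop shows the large lock with its faceplate clamped loosely between the jaws. In top, its grip axis runs from about (387.8,120.5) to (386,145). I'll fit the vise pose and q from these points.

```bash
cat > h.py <<'E'
from station import *
import cv2,numpy as np
from scipy.optimize import least_squares
def proj(p,P):
    c=(p["world_to_cam"]@np.c_[P,np.ones(len(P))].T)[:3]
    uv=p["mtx"]@np.array([c[0],-c[1],-c[2]]); return (uv[:2]/uv[2]).T
def vw(v,P):
    P=np.atleast_2d(P);c,s=np.cos(v[2]),np.sin(v[2])
    return P@np.array([[c,s,0],[-s,c,0],[0,0,1]])+[v[0],v[1],0]
def grip(x,q): return [x,-.05*np.cos(q),.075+.05*np.sin(q)]
E
cat > fit.py <<'E'
from h import *
t=capture("top");s=capture("side")
T=lambda a:np.array(a)/4+[310,110]
S=lambda a:(np.array(a)-[440,0])/3+[300,140]
to=T([[311,40],[304,140],[219,182],[82,238],[330,253],[62,520],[318,538],[108,452],[298,463]])
so=S([[503,40],[551,60]])
def f(v,full=False):
    x,y,w,q,a,b,c=v
    P=[grip(.183,q),grip(.123,q),[.093,0,.088],[a,.075,.01],[a,-.075,.01],[b,.075,.01],[b,-.075,.01],[c,.05,.086],[c,-.05,.086]]
    r=np.r_[proj(t,vw(v,P))-to,proj(s,vw(v,[grip(.183,q)]))-so[:1]]
    return r if full else r.ravel()
r=least_squares(f,[.45,-.1,0,.2,.08,-.1,-.06],loss="soft_l1")
print(np.round(r.x,4),np.round(r.cost,2));print(np.round(f(r.x,True),1).tolist())
v=r.x;print("hub",vw(v,[.153,0,.075]),"knob",vw(v,grip(.153,v[3])),"reach",np.hypot(*vw(v,[.153,0,0])[0,:2]))
print("yaw deg",np.degrees(v[2]),"q",v[3])
st=sense();print(st["tcp_pos"],np.round(st["ee_rot"],4).tolist(),st["time_s"],st["gripper_width"])
E
python3 fit.py
```

```text
[ 0.4022 -0.1634 -0.0784 -0.1745  0.0737 -0.0951 -0.0637] 2.35
[[-0.6, 0.5], [0.1, 0.5], [-0.0, -1.6], [-0.8, -0.2], [0.2, 0.2], [-0.6, -0.0], [0.6, 0.0], [0.7, -0.2], [-0.1, 0.2], [0.2, -0.5]]
hub [[ 0.55470272 -0.17537759  0.075     ]] knob [[ 0.55084571 -0.22446716  0.06632029]] reach 0.58176662861012
yaw deg -4.492551622495713 q -0.17447812154925016
[0.20473089 0.59049216 0.2225531 ] [[0.9448, -0.3277, -0.0], [-0.3277, -0.9448, 0.0], [-0.0, -0.0, -1.0]] 0.8 0.9977885339663842
```

```bash
python3 -m pendant '[{"x":0.05,"y":-0.12,"z":0.02,"rz":0.02,"claw":1},{"x":0.1,"y":-0.25,"z":0.04,"rz":0.04,"claw":1},{"x":0.16,"y":-0.38,"z":0.04,"rz":0.06,"claw":1},{"x":0.22,"y":-0.52,"z":0.04,"rz":0.08,"claw":1},{"x":0.28,"y":-0.66,"z":0.04,"rz":0.081,"claw":1},{"x":0.35,"y":-0.82,"z":0.04,"rz":0.081,"claw":1},{"x":0.42,"y":-1,"z":0.04,"rz":0.081,"claw":1},{"x":0.42,"y":-1,"z":0.04,"rz":0.081,"claw":1}]'
python3 -m pendant '[{"x":0.05,"y":-0.12,"claw":1},{"x":0.1,"y":-0.25,"claw":1},{"x":0.16,"y":-0.38,"claw":1},{"x":0.22,"y":-0.52,"claw":1},{"x":0.28,"y":-0.66,"claw":1},{"x":0.35,"y":-0.82,"claw":1},{"x":0.42,"y":-1,"claw":1},{"x":0.42,"y":-1,"claw":1}]'
python3 -m pendant '[{"x":0.05,"y":-0.12,"claw":1},{"x":0.1,"y":-0.25,"claw":1},{"x":0.16,"y":-0.38,"claw":1},{"x":0.22,"y":-0.52,"claw":1},{"x":0.28,"y":-0.66,"claw":1},{"x":0.35,"y":-0.82,"claw":1},{"x":0.42,"y":-1,"claw":1},{"x":0.42,"y":-1,"claw":1}]'
```

```text
$[0]: bad value
$[0]: bad value
$[0]: bad value
```

Run:
```python
from h import *
st=sense();print(st["time_s"],st["tcp_pos"],np.round(st["ee_rot"],3).tolist(),np.round(st["joints"],1),st["wrist_force"])
k=vw([.4022,-.1634,-.0784],grip(.158,-.1745))[0]-[0,0,.019]
print("goal",k,"rows",(k-st["tcp_pos"])/.25)
```

```text
0.8 [0.20473089 0.59049216 0.2225531 ] [[0.945, -0.328, -0.0], [-0.328, -0.945, 0.0], [-0.0, -0.0, -1.0]] [ 85.7  22.    0.5  -0.  -68.4 -14.8] [-0.39293173  0.93723033 -0.9738475 ]
goal [ 0.55585816 -0.22486393  0.04731921] rows [ 1.40450905 -3.26142439 -0.70093557]
```

```bash
python3 -m pendant '[{"x":0.05,"y":-0.12,"z":0.02,"rx":0,"ry":0,"rz":0.02,"claw":1},{"x":0.1,"y":-0.25,"z":0.04,"rx":0,"ry":0,"rz":0.04,"claw":1},{"x":0.16,"y":-0.38,"z":0.04,"rx":0,"ry":0,"rz":0.06,"claw":1},{"x":0.22,"y":-0.52,"z":0.04,"rx":0,"ry":0,"rz":0.08,"claw":1},{"x":0.28,"y":-0.66,"z":0.04,"rx":0,"ry":0,"rz":0.081,"claw":1},{"x":0.35,"y":-0.82,"z":0.04,"rx":0,"ry":0,"rz":0.081,"claw":1},{"x":0.42,"y":-1,"z":0.04,"rx":0,"ry":0,"rz":0.081,"claw":1},{"x":0.42,"y":-1,"z":0.04,"rx":0,"ry":0,"rz":0.081,"claw":1}]'
```

```text
time_s: 1.8
tcp_pos: [0.3102, 0.338, 0.233]
ee_rot: [[0.997, -0.082, 0.0], [-0.082, -0.997, 0.0], [0.0, -0.0, -1.0]]
wrist_force: [-0.5, 0.1, 0.3]
gripper_width: 1.0
gripper_force: 0.0
```

```bash
python3 -m pendant '[{"x":0.06,"y":-0.14,"z":0,"rx":0,"ry":0,"rz":0,"claw":1},{"x":0.12,"y":-0.28,"z":0,"rx":0,"ry":0,"rz":0,"claw":1},{"x":0.18,"y":-0.43,"z":0,"rx":0,"ry":0,"rz":0,"claw":1},{"x":0.24,"y":-0.57,"z":0,"rx":0,"ry":0,"rz":0,"claw":1},{"x":0.3,"y":-0.71,"z":0,"rx":0,"ry":0,"rz":0,"claw":1},{"x":0.36,"y":-0.86,"z":0,"rx":0,"ry":0,"rz":0,"claw":1},{"x":0.42,"y":-1,"z":0,"rx":0,"ry":0,"rz":0,"claw":1},{"x":0.42,"y":-1,"z":0,"rx":0,"ry":0,"rz":0,"claw":1}]'
python3 -m pendant '[{"x":0.08,"y":-0.14,"z":0,"rx":0,"ry":0,"rz":0,"claw":1},{"x":0.16,"y":-0.28,"z":0,"rx":0,"ry":0,"rz":0,"claw":1},{"x":0.24,"y":-0.43,"z":0,"rx":0,"ry":0,"rz":0,"claw":1},{"x":0.32,"y":-0.57,"z":0,"rx":0,"ry":0,"rz":0,"claw":1},{"x":0.4,"y":-0.71,"z":0,"rx":0,"ry":0,"rz":0,"claw":1},{"x":0.48,"y":-0.86,"z":0,"rx":0,"ry":0,"rz":0,"claw":1},{"x":0.56,"y":-1,"z":0,"rx":0,"ry":0,"rz":0,"claw":1},{"x":0.56,"y":-1,"z":0,"rx":0,"ry":0,"rz":0,"claw":1}]'
python3 - <<'E'
from h import *
st=sense();print(st["time_s"],st["tcp_pos"],np.round(st["ee_rot"],3).tolist(),np.round(st["joints"],1),st["wrist_force"])
k=vw([.4022,-.1634,-.0784],grip(.158,-.1745))[0]-[0,0,.019]
print("goal",k,"rows",(k-st["tcp_pos"])/.25)
E
```

```text
time_s: 2.8
tcp_pos: [0.4155, 0.0894, 0.2326]
ee_rot: [[0.997, -0.082, 0.0], [-0.082, -0.997, -0.0], [0.0, -0.0, -1.0]]
wrist_force: [-0.2, 0.5, -0.6]
gripper_width: 1.005
gripper_force: 0.0
time_s: 3.8
tcp_pos: [0.5561, -0.1602, 0.2316]
ee_rot: [[0.997, -0.081, -0.001], [-0.081, -0.997, -0.0], [-0.001, 0.0, -1.0]]
wrist_force: [-0.6, 0.3, 0.2]
gripper_width: 0.999
gripper_force: 0.0
3.8 [ 0.55613353 -0.16022306  0.23160026] [[0.997, -0.081, -0.001], [-0.081, -0.997, -0.0], [-0.001, 0.0, -1.0]] [ -0.   17.2  -5.4   0.  -67.4  85.4] [-0.62676928  0.29573482  0.22593095]
goal [ 0.55585816 -0.22486393  0.04731921] rows [-0.00110149 -0.2585635  -0.7371242 ]
```

```bash
python3 -m pendant '[{"x":0,"y":-0.13,"z":0,"rx":0,"ry":0,"rz":0,"claw":1},{"x":0,"y":-0.26,"z":0,"rx":0,"ry":0,"rz":0,"claw":1},{"x":0,"y":-0.26,"z":-0.14,"rx":0,"ry":0,"rz":0,"claw":1},{"x":0,"y":-0.26,"z":-0.28,"rx":0,"ry":0,"rz":0,"claw":1},{"x":0,"y":-0.26,"z":-0.42,"rx":0,"ry":0,"rz":0,"claw":1},{"x":0,"y":-0.26,"z":-0.55,"rx":0,"ry":0,"rz":0,"claw":1},{"x":0,"y":-0.26,"z":-0.68,"rx":0,"ry":0,"rz":0,"claw":1},{"x":0,"y":-0.26,"z":-0.74,"rx":0,"ry":0,"rz":0,"claw":1}]'
python3 - <<'E'
from h import *
for n,o in(("side",(280,100)),("top",(310,70))):
    p=capture(n); cv2.imwrite(f"pics/{n}1.png",cv2.resize(p["color"][o[1]:o[1]+150,o[0]:o[0]+130,::-1],None,fx=4,fy=4))
a=np.hstack([cv2.imread("pics/side1.png")[:, :400],cv2.imread("pics/top1.png")[:,:400]]);cv2.imwrite("pics/g1.png",a)
E
```

```text
time_s: 4.8
tcp_pos: [0.554, -0.2228, 0.0459]
ee_rot: [[0.997, -0.078, -0.003], [-0.078, -0.997, 0.001], [-0.003, -0.0, -1.0]]
wrist_force: [-0.1, -0.2, 1.1]
gripper_width: 0.999
gripper_force: 0.0
```

View pics/g1.png

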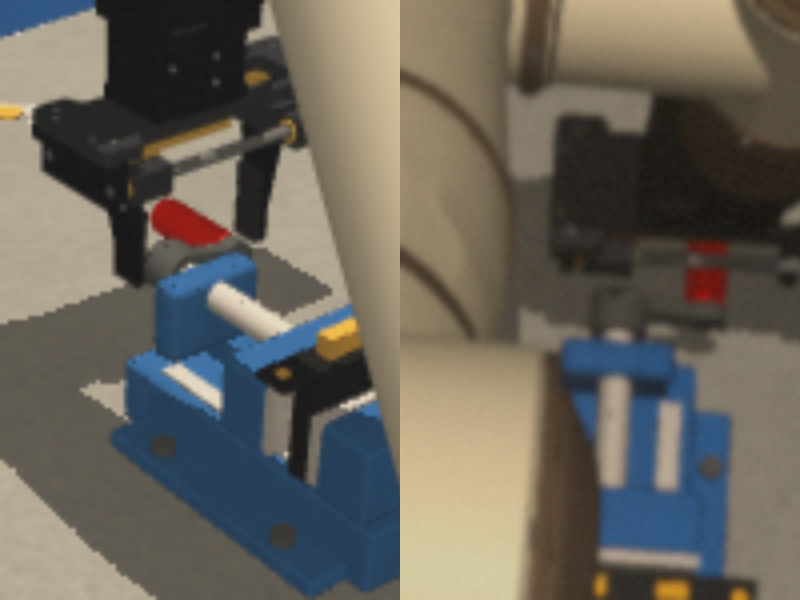

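The grip (side crop 190,222) lies between the open fingers, and nothing is touching. Closing now.

```bash
python3 -m pendant '[{"x":0,"y":0,"z":0,"rx":0,"ry":0,"rz":0,"claw":0},{"x":0,"y":0,"z":0,"rx":0,"ry":0,"rz":0,"claw":0},{"x":0,"y":0,"z":0,"rx":0,"ry":0,"rz":0,"claw":0},{"x":0,"y":0,"z":0,"rx":0,"ry":0,"rz":0,"claw":0},{"x":0,"y":0,"z":0,"rx":0,"ry":0,"rz":0,"claw":0},{"x":0,"y":0,"z":0,"rx":0,"ry":0,"rz":0,"claw":0},{"x":0,"y":0,"z":0,"rx":0,"ry":0,"rz":0,"claw":0},{"x":0,"y":0,"z":0,"rx":0,"ry":0,"rz":0,"claw":0}]'
python3 - <<'E'
from h import *
st=sense();print(st["tcp_pos"],st["wrist_force"],st["gripper_width"]*87)
q0=-.1745;v=[.4022,-.1634,-.0784]
for q in np.arange(0,3.71,.1): print(round(q,2),np.round((vw(v,grip(.158,q))-vw(v,grip(.158,q0)))[0]/.25,3))
E
```

```text
time_s: 5.9
tcp_pos: [0.5548, -0.2225, 0.0471]
ee_rot: [[0.997, -0.08, 0.0], [-0.08, -0.997, 0.003], [-0.0, -0.003, -1.0]]
wrist_force: [0.3, 8.2, -0.1]
gripper_width: 0.267
gripper_force: 30.0
[ 0.55484484 -0.2224565   0.04713303] [ 0.3098792   8.16801514 -0.09862478] 23.213910376978372
0.0 [-0.    -0.003  0.035]
0.1 [-0.    -0.002  0.055]
0.2 [0.    0.001 0.074]
0.3 [0.    0.006 0.094]
0.4 [0.001 0.013 0.113]
0.5 [0.002 0.021 0.131]
0.6 [0.002 0.032 0.148]
0.7 [0.003 0.044 0.164]
0.8 [0.005 0.057 0.178]
0.9 [0.006 0.072 0.191]
1.0 [0.007 0.089 0.203]
1.1 [0.008 0.106 0.213]
1.2 [0.01  0.124 0.221]
1.3 [0.011 0.143 0.227]
1.4 [0.013 0.162 0.232]
1.5 [0.014 0.182 0.234]
1.6 [0.016 0.202 0.235]
1.7 [0.017 0.222 0.233]
1.8 [0.019 0.242 0.229]
1.9 [0.02  0.261 0.224]
2.0 [0.022 0.279 0.217]
2.1 [0.023 0.297 0.207]
2.2 [0.025 0.314 0.196]
2.3 [0.026 0.329 0.184]
2.4 [0.027 0.343 0.17 ]
2.5 [0.028 0.356 0.154]
2.6 [0.029 0.367 0.138]
2.7 [0.03  0.377 0.12 ]
2.8 [0.03  0.384 0.102]
2.9 [0.031 0.39  0.083]
3.0 [0.031 0.394 0.063]
3.1 [0.031 0.396 0.043]
3.2 [0.031 0.395 0.023]
3.3 [0.031 0.393 0.003]
3.4 [ 0.031  0.389 -0.016]
3.5 [ 0.03   0.383 -0.035]
3.6 [ 0.029  0.375 -0.054]
3.7 [ 0.029  0.365 -0.071]
```

```bash
python3 -m pendant '[{"x":0,"y":-0.002,"z":0.025,"rx":0,"ry":0,"rz":0,"claw":0},{"x":0,"y":-0.002,"z":0.055,"rx":0,"ry":0,"rz":0,"claw":0},{"x":0,"y":0.005,"z":0.088,"rx":0,"ry":0,"rz":0,"claw":0},{"x":0.001,"y":0.015,"z":0.118,"rx":0,"ry":0,"rz":0,"claw":0},{"x":0.002,"y":0.03,"z":0.145,"rx":0,"ry":0,"rz":0,"claw":0},{"x":0.004,"y":0.048,"z":0.168,"rx":0,"ry":0,"rz":0,"claw":0},{"x":0.006,"y":0.068,"z":0.188,"rx":0,"ry":0,"rz":0,"claw":0},{"x":0.007,"y":0.089,"z":0.203,"rx":0,"ry":0,"rz":0,"claw":0}]'
cat > st.py <<'E'
from h import *
st=sense();v=[.4022,-.1634,-.0784]
hub=vw(v,[.158,0,.075])[0]; d=st["tcp_pos"]+[0,0,.019]-hub
yv=d[:2]@[-np.sin(v[2]),np.cos(v[2])]; print("q",np.arctan2(d[2],-yv),"r",np.hypot(yv,d[2]),"x",d[0],st["wrist_force"])
E
python3 st.py
```

```text
time_s: 6.9
tcp_pos: [0.5564, -0.2024, 0.0984]
ee_rot: [[0.997, -0.079, -0.0], [-0.079, -0.997, -0.001], [-0.0, 0.001, -1.0]]
wrist_force: [4.4, 0.1, -10.3]
gripper_width: 0.268
gripper_force: 30.0
q 1.0078941878441008 r 0.05014915769984879 x -0.0032711575291541894 [  4.43680888   0.11284282 -10.32481763]
```

```bash
python3 -m pendant '[{"x":0.002,"y":0.026,"z":0.014,"rx":0,"ry":0,"rz":0,"claw":0},{"x":0.004,"y":0.054,"z":0.024,"rx":0,"ry":0,"rz":0,"claw":0},{"x":0.006,"y":0.083,"z":0.03,"rx":0,"ry":0,"rz":0,"claw":0},{"x":0.009,"y":0.113,"z":0.032,"rx":0,"ry":0,"rz":0,"claw":0},{"x":0.011,"y":0.143,"z":0.028,"rx":0,"ry":0,"rz":0,"claw":0},{"x":0.013,"y":0.172,"z":0.021,"rx":0,"ry":0,"rz":0,"claw":0},{"x":0.016,"y":0.199,"z":0.009,"rx":0,"ry":0,"rz":0,"claw":0},{"x":0.018,"y":0.225,"z":-0.007,"rx":0,"ry":0,"rz":0,"claw":0}]'
python3 st.py
```

```text
time_s: 7.9
tcp_pos: [0.5613, -0.1463, 0.0991]
ee_rot: [[0.997, -0.079, 0.002], [-0.079, -0.997, -0.001], [0.002, 0.001, -1.0]]
wrist_force: [-1.6, -2.5, 4.1]
gripper_width: 0.266
gripper_force: 30.0
q 2.1705264557253194 r 0.05222652936627688 x 0.0016092095583648547 [-1.61638175 -2.50763404  4.07318325]
```

```bash
python3 -m pendant '[{"x":0.001,"y":0.015,"z":-0.012,"rx":0,"ry":0,"rz":0,"claw":0},{"x":0.002,"y":0.036,"z":-0.034,"rx":0,"ry":0,"rz":0,"claw":0},{"x":0.004,"y":0.053,"z":-0.058,"rx":0,"ry":0,"rz":0,"claw":0},{"x":0.005,"y":0.063,"z":-0.076,"rx":0,"ry":0,"rz":0,"claw":0},{"x":0.005,"y":0.07,"z":-0.094,"rx":0,"ry":0,"rz":0,"claw":0},{"x":0.006,"y":0.076,"z":-0.113,"rx":0,"ry":0,"rz":0,"claw":0},{"x":0.006,"y":0.08,"z":-0.133,"rx":0,"ry":0,"rz":0,"claw":0},{"x":0.006,"y":0.08,"z":-0.133,"rx":0,"ry":0,"rz":0,"claw":0}]'
python3 st.py
```

```text
time_s: 8.9
tcp_pos: [0.5632, -0.1244, 0.0647]
ee_rot: [[0.997, -0.079, 0.002], [-0.079, -0.997, 0.001], [0.002, -0.001, -1.0]]
wrist_force: [-0.6, 5.6, 4.0]
gripper_width: 0.265
gripper_force: 30.0
q 2.9749573795302284 r 0.05221656226356994 x 0.003435916870922151 [-0.6481569   5.58744119  3.98203548]
```

```bash
python3 -m pendant '[{"x":0,"y":0.001,"z":-0.01,"rx":0,"ry":0,"rz":0,"claw":0},{"x":0,"y":0.002,"z":-0.02,"rx":0,"ry":0,"rz":0,"claw":0},{"x":0,"y":0.002,"z":-0.03,"rx":0,"ry":0,"rz":0,"claw":0},{"x":0,"y":0.001,"z":-0.04,"rx":0,"ry":0,"rz":0,"claw":0},{"x":0,"y":0,"z":-0.05,"rx":0,"ry":0,"rz":0,"claw":0},{"x":0,"y":-0.001,"z":-0.056,"rx":0,"ry":0,"rz":0,"claw":0},{"x":0,"y":-0.001,"z":-0.06,"rx":0,"ry":0,"rz":0,"claw":0},{"x":0,"y":-0.001,"z":-0.06,"rx":0,"ry":0,"rz":0,"claw":0}]'
python3 st.py
```

```text
time_s: 9.9
tcp_pos: [0.5636, -0.1241, 0.0555]
ee_rot: [[0.997, -0.076, 0.004], [-0.076, -0.997, 0.001], [0.004, -0.001, -1.0]]
wrist_force: [-12.4, 13.5, 34.3]
gripper_width: 0.266
gripper_force: 30.0
q -3.131611885850343 r 0.05179860330985331 x 0.0038913298168224975 [-12.40226249  13.48512789  34.32930979]
```

```bash
python3 -m pendant '[{"x":0,"y":-0.001,"z":-0.005,"rx":0,"ry":0,"rz":0,"claw":0},{"x":0,"y":-0.002,"z":-0.01,"rx":0,"ry":0,"rz":0,"claw":0},{"x":0,"y":-0.003,"z":-0.015,"rx":0,"ry":0,"rz":0,"claw":0},{"x":0,"y":-0.004,"z":-0.02,"rx":0,"ry":0,"rz":0,"claw":0},{"x":0,"y":-0.004,"z":-0.02,"rx":0,"ry":0,"rz":0,"claw":0},{"x":0,"y":-0.004,"z":-0.02,"rx":0,"ry":0,"rz":0,"claw":0},{"x":0,"y":-0.004,"z":-0.02,"rx":0,"ry":0,"rz":0,"claw":0},{"x":0,"y":-0.004,"z":-0.02,"rx":0,"ry":0,"rz":0,"claw":0}]'
python3 st.py
python3 - <<'E'
from h import *
for n,o in(("side",(280,100)),("top",(310,90))):
    p=capture(n); cv2.imwrite(f"pics/{n}2.png",cv2.resize(p["color"][o[1]:o[1]+150,o[0]:o[0]+100,::-1],None,fx=4,fy=4))
cv2.imwrite("pics/g2.png",np.hstack([cv2.imread("pics/side2.png"),cv2.imread("pics/top2.png")]))
E
```

```text
time_s: 10.9
tcp_pos: [0.5639, -0.1242, 0.0492]
ee_rot: [[0.997, -0.076, 0.004], [-0.076, -0.997, 0.002], [0.004, -0.002, -1.0]]
wrist_force: [-9.3, 16.0, 28.9]
gripper_width: 0.261
gripper_force: 27.7
q -3.0116662720539717 r 0.052156834567199425 x 0.004156142463000001 [-9.33413391 15.9634232  28.94828699]
```

View pics/g2.png

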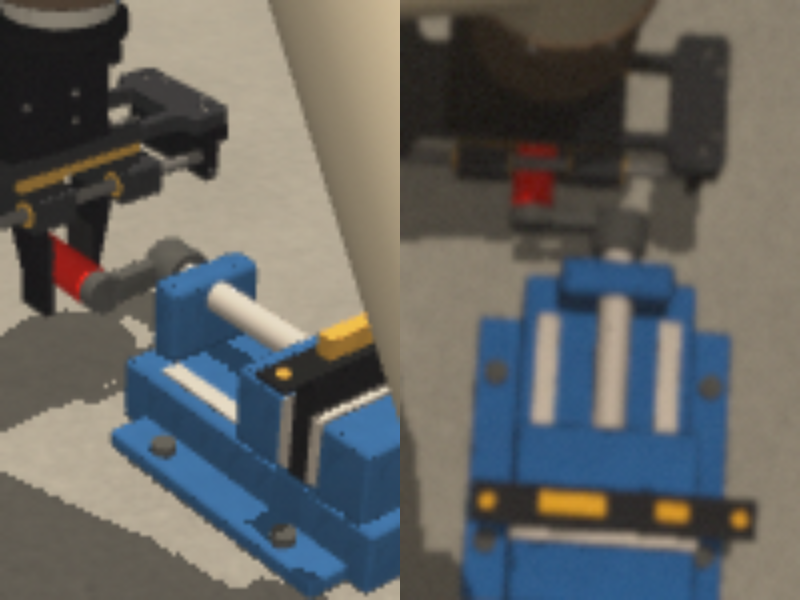

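```bash
cat > qq.py <<'E'
from h import *
p=capture("side");v=[.4022,-.1634,-.0784]
c=p["color"].astype(int);m=((c[...,0]>110)&(c[...,1]<60)&(c[...,2]<60)).astype(np.uint8);m[:, :285]=0;m[:,345:]=0;m[:130]=0;m[200:]=0
ys,xs=np.nonzero(m);print("red",len(xs),xs.mean(),ys.mean(),xs.min(),xs.max(),ys.min(),ys.max())
(vx,vy,x0,y0)=cv2.fitLine(np.c_[xs,ys].astype(np.float32),cv2.DIST_L2,0,.01,.01).ravel()
print("line at x=297: y",y0+vy/vx*(297-x0),"slope",vy/vx)
for q in (2.9,3.0,3.1,3.2,3.3,3.4):
    a,b=proj(p,vw(v,[grip(.123,q),grip(.183,q)])); print(q,a.round(1),b.round(1),"y@297",(a[1]+(297-a[0])*(b[1]-a[1])/(b[0]-a[0])).round(2))
E
python3 qq.py
```

```text
red 86 297.3255813953488 166.8953488372093 293 303 160 174
line at x=297: y 165.62833 slope 3.8914602
2.9 [304.6 166.7] [289.4 156.6] y@297 161.7
3.0 [304.3 168.7] [289.1 158.6] y@297 163.87
3.1 [304.1 170.7] [289.  160.5] y@297 165.88
3.2 [304.1 172.5] [289.  162.3] y@297 167.71
3.3 [304.3 174.3] [289.2 164. ] y@297 169.34
3.4 [304.7 176. ] [289.6 165.7] y@297 170.75
```

The fingers have slipped on the grip. The crank stands at about 3.1 while the TCP is at about 3.27. I'll let go, rise, close the fingers, and push the grip down from above with the closed tips.

```bash
python3 -m pendant '[{"x":0,"y":0,"z":0.02,"rx":0,"ry":0,"rz":0,"claw":1},{"x":0,"y":0,"z":0.02,"rx":0,"ry":0,"rz":0,"claw":1},{"x":0,"y":0,"z":0.02,"rx":0,"ry":0,"rz":0,"claw":1},{"x":0,"y":0,"z":0.02,"rx":0,"ry":0,"rz":0,"claw":1},{"x":0,"y":0,"z":0.1,"rx":0,"ry":0,"rz":0,"claw":1},{"x":0,"y":0,"z":0.2,"rx":0,"ry":0,"rz":0,"claw":1},{"x":0,"y":0,"z":0.32,"rx":0,"ry":0,"rz":0,"claw":1},{"x":0,"y":0,"z":0.32,"rx":0,"ry":0,"rz":0,"claw":1}]'
python3 -m pendant '[{"x":0,"y":0,"z":0,"rx":0,"ry":0,"rz":0,"claw":0},{"x":0,"y":0,"z":0,"rx":0,"ry":0,"rz":0,"claw":0},{"x":0,"y":0,"z":0,"rx":0,"ry":0,"rz":0,"claw":0},{"x":0,"y":0,"z":0,"rx":0,"ry":0,"rz":0,"claw":0},{"x":0,"y":0,"z":0,"rx":0,"ry":0,"rz":0,"claw":0},{"x":0,"y":0,"z":0,"rx":0,"ry":0,"rz":0,"claw":0},{"x":0,"y":0,"z":0,"rx":0,"ry":0,"rz":0,"claw":0},{"x":0,"y":0,"z":0,"rx":0,"ry":0,"rz":0,"claw":0}]'
python3 - <<'E'
from h import *
p=capture("side");v=[.4022,-.1634,-.0784]
print([ (d["centre"],d["conf"]) for d in search_frame(p,"vise_knob")])
c=p["color"].astype(int);m=((c[...,0]>100)&(c[...,1]<60)&(c[...,2]<60));m[:, :275]=0;m[:,320:]=0;m[:140]=0;m[195:]=0
ys,xs=np.nonzero(m);print("red",len(xs),xs.mean(),ys.mean(),xs.min(),xs.max(),ys.min(),ys.max())
for q in (3.0,3.1,3.2,3.3): print(q,proj(p,vw(v,[grip(.123,q),grip(.153,q),grip(.183,q)])).round(1).tolist(),vw(v,grip(.16,q)))
cv2.imwrite("pics/g3.png",cv2.resize(p["color"][100:250,260:400,::-1],None,fx=4,fy=4))
E
```

```text
time_s: 12.05
tcp_pos: [0.5641, -0.1276, 0.1254]
ee_rot: [[0.997, -0.079, 0.005], [-0.079, -0.997, -0.0], [0.005, -0.0, -1.0]]
wrist_force: [-0.4, -1.2, -0.8]
gripper_width: 0.989
gripper_force: 0.0
time_s: 13.05
tcp_pos: [0.5625, -0.1273, 0.1233]
ee_rot: [[0.997, -0.079, 0.0], [-0.079, -0.997, 0.0], [0.0, -0.0, -1.0]]
wrist_force: [0.1, -0.0, -0.2]
gripper_width: 0.173
gripper_force: 0.0
[([314.9, 164.6], 0.7)]
red 166 293.77710843373495 162.75903614457832 285 304 156 172
3.0 [[304.3, 168.7], [296.5, 163.5], [289.1, 158.6]] [[ 0.56558532 -0.12658358  0.082056  ]]
3.1 [[304.1, 170.7], [296.4, 165.5], [289.0, 160.5]] [[ 0.56562113 -0.12612785  0.07707903]]
3.2 [[304.1, 172.5], [296.4, 167.3], [289.0, 162.3]] [[ 0.56561783 -0.12616974  0.07208129]]
3.3 [[304.3, 174.3], [296.6, 169.1], [289.2, 164.0]] [[ 0.56557548 -0.12670883  0.06711272]]
```

View pics/g3.png

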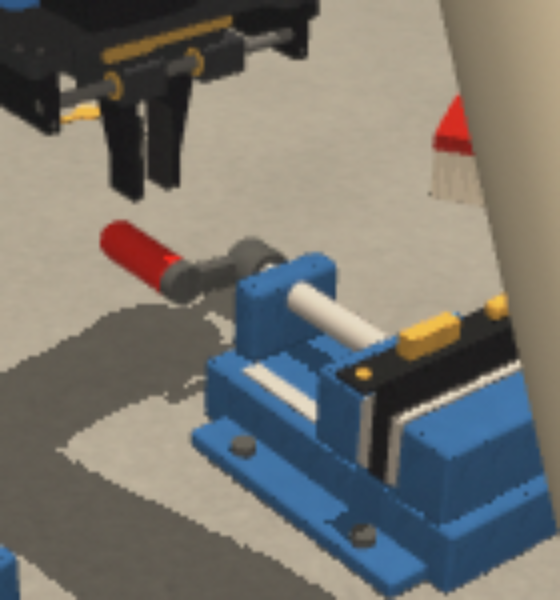

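```bash
python3 -m pendant '[{"x":0,"y":0.003,"z":0,"rx":0,"ry":0,"rz":0,"claw":0},{"x":0,"y":0.003,"z":0,"rx":0,"ry":0,"rz":0,"claw":0},{"x":0,"y":0.003,"z":-0.05,"rx":0,"ry":0,"rz":0,"claw":0},{"x":0,"y":0.003,"z":-0.1,"rx":0,"ry":0,"rz":0,"claw":0},{"x":0,"y":0.003,"z":-0.12,"rx":0,"ry":0,"rz":0,"claw":0},{"x":0,"y":0.003,"z":-0.14,"rx":0,"ry":0,"rz":0,"claw":0},{"x":0,"y":0.003,"z":-0.155,"rx":0,"ry":0,"rz":0,"claw":0},{"x":0,"y":0.003,"z":-0.17,"rx":0,"ry":0,"rz":0,"claw":0}]'
python3 st.py
```

```text
time_s: 14.15
tcp_pos: [0.5617, -0.1279, 0.0859]
ee_rot: [[0.997, -0.077, -0.002], [-0.077, -0.997, -0.004], [-0.002, 0.004, -1.0]]
wrist_force: [-12.8, 0.9, 34.9]
gripper_width: 0.002
gripper_force: 17.4
q 2.5835024142614627 r 0.0564651076669613 x 0.001944888563231273 [-12.76031855   0.85887406  34.94950667]
```

```bash
python3 -m pendant '[{"x":0,"y":0,"z":-0.006,"rx":0,"ry":0,"rz":0,"claw":0},{"x":0,"y":0,"z":-0.012,"rx":0,"ry":0,"rz":0,"claw":0},{"x":0,"y":0,"z":-0.018,"rx":0,"ry":0,"rz":0,"claw":0},{"x":0,"y":0,"z":-0.024,"rx":0,"ry":0,"rz":0,"claw":0},{"x":0,"y":0,"z":-0.03,"rx":0,"ry":0,"rz":0,"claw":0},{"x":0,"y":0,"z":-0.03,"rx":0,"ry":0,"rz":0,"claw":0},{"x":0,"y":0,"z":-0.03,"rx":0,"ry":0,"rz":0,"claw":0},{"x":0,"y":0,"z":-0.03,"rx":0,"ry":0,"rz":0,"claw":0}]'
python3 st.py
```

```text
time_s: 15.15
tcp_pos: [0.5614, -0.1322, 0.0821]
ee_rot: [[0.997, -0.076, -0.002], [-0.076, -0.997, -0.009], [-0.001, 0.009, -1.0]]
wrist_force: [-15.6, -13.9, 38.7]
gripper_width: 0.006
gripper_force: 20.9
q 2.602101076954554 r 0.05077480133752339 x 0.0016911236835853716 [-15.63680838 -13.94065563  38.70617409]
```

```bash
python3 -m pendant '[{"x":0,"y":0,"z":0.06,"rx":0,"ry":0,"rz":0,"claw":0},{"x":0,"y":0.01,"z":0.08,"rx":0,"ry":0,"rz":0,"claw":0},{"x":0,"y":0.01,"z":0.08,"rx":0,"ry":0,"rz":0,"claw":0},{"x":0,"y":0.01,"z":0.05,"rx":0,"ry":0,"rz":0,"claw":0},{"x":0,"y":0.01,"z":0.03,"rx":0,"ry":0,"rz":0,"claw":0},{"x":0,"y":0.01,"z":0.015,"rx":0,"ry":0,"rz":0,"claw":0},{"x":0,"y":0.01,"z":0.0,"rx":0,"ry":0,"rz":0,"claw":0},{"x":0,"y":0.01,"z":-0.01,"rx":0,"ry":0,"rz":0,"claw":0}]'
python3 st.py
```

```text
time_s: 16.15
tcp_pos: [0.5634, -0.1253, 0.0806]
ee_rot: [[0.997, -0.074, 0.002], [-0.074, -0.997, -0.005], [0.002, 0.005, -1.0]]
wrist_force: [-19.4, 3.6, 60.3]
gripper_width: 0.008
gripper_force: 29.7
q 2.688351340654926 r 0.056254138500884794 x 0.0037296148106020777 [-19.42881599   3.63042436  60.2733492 ]
```

```bash
python3 -m pendant '[{"x":0,"y":0,"z":-0.004,"rx":0,"ry":0,"rz":0,"claw":0},{"x":0,"y":0,"z":-0.008,"rx":0,"ry":0,"rz":0,"claw":0},{"x":0,"y":0,"z":-0.012,"rx":0,"ry":0,"rz":0,"claw":0},{"x":0,"y":0,"z":-0.015,"rx":0,"ry":0,"rz":0,"claw":0},{"x":0,"y":0,"z":-0.015,"rx":0,"ry":0,"rz":0,"claw":0},{"x":0,"y":0,"z":-0.015,"rx":0,"ry":0,"rz":0,"claw":0},{"x":0,"y":0,"z":-0.015,"rx":0,"ry":0,"rz":0,"claw":0},{"x":0,"y":0,"z":-0.015,"rx":0,"ry":0,"rz":0,"claw":0}]'
python3 st.py
```

```text
time_s: 17.15
tcp_pos: [0.5635, -0.1257, 0.0791]
ee_rot: [[0.997, -0.073, 0.003], [-0.073, -0.997, -0.006], [0.003, 0.006, -1.0]]
wrist_force: [-22.3, 4.2, 65.3]
gripper_width: 0.007
gripper_force: 32.4
q 2.7101795282052494 r 0.05531797648024645 x 0.003765356745758508 [-22.317537     4.18859337  65.31255352]
```

```bash
python3 -m pendant '[{"x":0,"y":0,"z":-0.004,"rx":0,"ry":0,"rz":0,"claw":0},{"x":0,"y":0,"z":-0.008,"rx":0,"ry":0,"rz":0,"claw":0},{"x":0,"y":0,"z":-0.012,"rx":0,"ry":0,"rz":0,"claw":0},{"x":0,"y":0,"z":-0.015,"rx":0,"ry":0,"rz":0,"claw":0},{"x":0,"y":0,"z":-0.015,"rx":0,"ry":0,"rz":0,"claw":0},{"x":0,"y":0,"z":-0.015,"rx":0,"ry":0,"rz":0,"claw":0},{"x":0,"y":0,"z":-0.015,"rx":0,"ry":0,"rz":0,"claw":0},{"x":0,"y":0,"z":-0.015,"rx":0,"ry":0,"rz":0,"claw":0}]'
python3 st.py
```

```text
time_s: 18.15
tcp_pos: [0.5635, -0.126, 0.0774]
ee_rot: [[0.997, -0.073, 0.003], [-0.073, -0.997, -0.007], [0.004, 0.007, -1.0]]
wrist_force: [-25.7, 3.9, 75.0]
gripper_width: 0.004
gripper_force: 37.3
q 2.7369201362894184 r 0.05426484026837052 x 0.0038010722189232293 [-25.74372454   3.85635933  74.97427028]
```

```bash
python3 -m pendant '[{"x":0,"y":0,"z":-0.004,"rx":0,"ry":0,"rz":0,"claw":0},{"x":0,"y":0,"z":-0.008,"rx":0,"ry":0,"rz":0,"claw":0},{"x":0,"y":0,"z":-0.012,"rx":0,"ry":0,"rz":0,"claw":0},{"x":0,"y":0,"z":-0.012,"rx":0,"ry":0,"rz":0,"claw":0},{"x":0,"y":0,"z":-0.012,"rx":0,"ry":0,"rz":0,"claw":0},{"x":0,"y":0,"z":-0.012,"rx":0,"ry":0,"rz":0,"claw":0},{"x":0,"y":0,"z":-0.012,"rx":0,"ry":0,"rz":0,"claw":0},{"x":0,"y":0,"z":-0.012,"rx":0,"ry":0,"rz":0,"claw":0}]'
python3 st.py
python3 - <<'E'
from h import *
p=capture("side")
cv2.imwrite("pics/g4.png",cv2.resize(p["color"][130:230,270:400,::-1],None,fx=6,fy=6,interpolation=cv2.INTER_CUBIC))
E
```

```text
time_s: 19.15
tcp_pos: [0.5636, -0.1267, 0.0769]
ee_rot: [[0.997, -0.072, 0.004], [-0.072, -0.997, -0.008], [0.004, 0.008, -1.0]]
wrist_force: [-29.5, 3.0, 86.6]
gripper_width: 0.004
gripper_force: 43.2
q 2.74002328596576 r 0.05353593162230692 x 0.0039276144796697166 [-29.46155126   2.99177454  86.60197215]
```

View pics/g4.png

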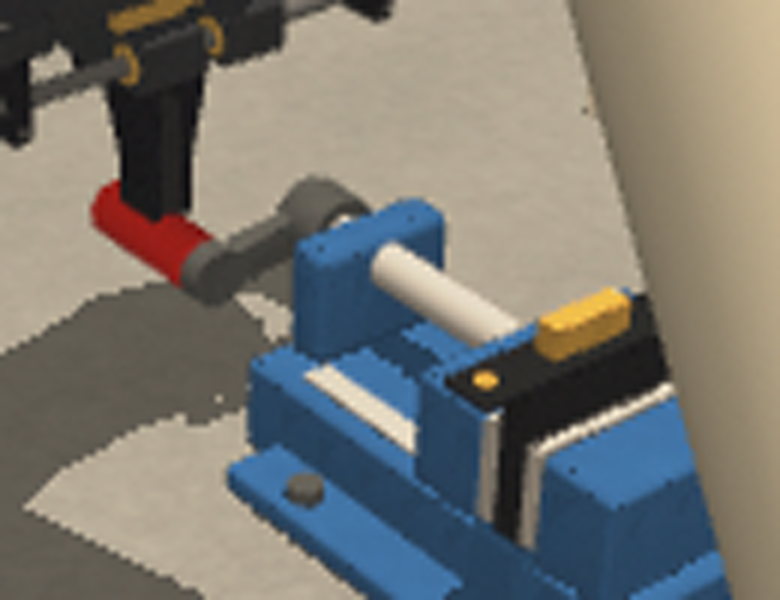

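The last 3 mm of command gave only 0.5 mm of motion with force rising at the arm's own stiffness, so the crank is on its stop (q about 3.3). The lock is gripped upright between the jaws. Lifting away now.

```bash
python3 -m pendant '[{"x":0,"y":0,"z":0.03,"rx":0,"ry":0,"rz":0,"claw":0},{"x":0,"y":0,"z":0.06,"rx":0,"ry":0,"rz":0,"claw":0},{"x":0,"y":0,"z":0.14,"rx":0,"ry":0,"rz":0,"claw":0},{"x":0,"y":0,"z":0.25,"rx":0,"ry":0,"rz":0,"claw":0},{"x":0,"y":0,"z":0.38,"rx":0,"ry":0,"rz":0,"claw":0},{"x":0,"y":0,"z":0.5,"rx":0,"ry":0,"rz":0,"claw":0},{"x":0,"y":0,"z":0.5,"rx":0,"ry":0,"rz":0,"claw":0},{"x":0,"y":0,"z":0.5,"rx":0,"ry":0,"rz":0,"claw":0}]'
python3 st.py
python3 - <<'E'
from h import *
v=[.4022,-.1634,-.0784]
p=capture("side");t=capture("top")
for q in (3.1,3.2,3.3,3.4): print(q,proj(p,vw(v,[grip(.123,q),grip(.183,q)])).round(1).tolist())
a=cv2.resize(p["color"][130:230,270:370,::-1],None,fx=4,fy=4,interpolation=cv2.INTER_CUBIC);b=cv2.resize(t["color"][130:230,310:410,::-1],None,fx=4,fy=4)
cv2.imwrite("pics/g5.png",np.hstack([a,b]))
E
```

```text
time_s: 20.2
tcp_pos: [0.5617, -0.1236, 0.1833]
ee_rot: [[0.997, -0.079, -0.003], [-0.079, -0.997, 0.0], [-0.003, -0.0, -1.0]]
wrist_force: [0.4, 0.7, -0.7]
gripper_width: 0.006
gripper_force: 0.0
q 1.95944203231717 r 0.13757566830868667 x 0.00196387574277046 [ 0.38091445  0.66208435 -0.68758808]
3.1 [[304.1, 170.7], [289.0, 160.5]]
3.2 [[304.1, 172.5], [289.0, 162.3]]
3.3 [[304.3, 174.3], [289.2, 164.0]]
3.4 [[304.7, 176.0], [289.6, 165.7]]
```

View pics/g5.png

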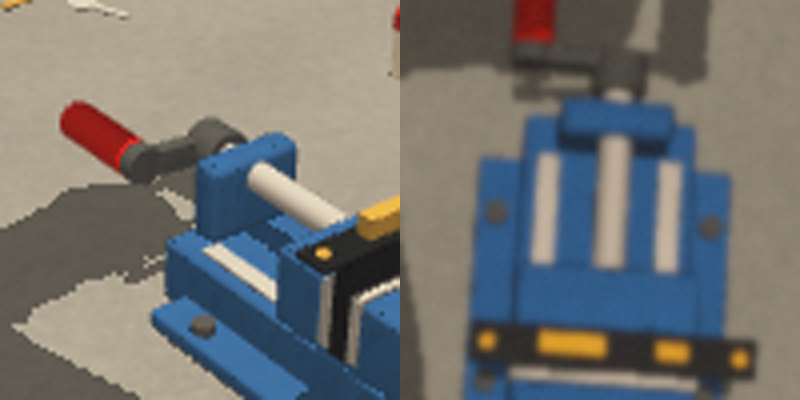

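```bash
cat > q2.py <<'E'
from h import *
from scipy.spatial import ConvexHull
v=[.4022,-.1634,-.0784]
def model(p,q):
    a=np.linspace(0,2*np.pi,24,endpoint=False);P=[]
    for x in(.123,.183):
        g=grip(x,q);P+=[[x,g[1]+.012*np.cos(b),g[2]+.012*np.sin(b)] for b in a]
    h=cv2.convexHull((proj(p,vw(v,P))*8).astype(np.float32)).astype(np.int32)
    m=np.zeros((400*8,640*8),np.uint8);cv2.fillPoly(m,[h],1);return cv2.resize(m,(640,400),interpolation=cv2.INTER_AREA)>0
for n in("side","top"):
    p=capture(n);c=p["color"].astype(int);m=(c[...,0]>2.2*c[...,1])&(c[...,0]>2.2*c[...,2])&(c[...,0]>70)
    box=model(p,3.2);box=cv2.dilate(box.astype(np.uint8),np.ones((25,25)))>0
    m&=box
    I=[]
    qs=np.arange(2.9,3.5,.02)
    for q in qs:
        k=model(p,q);I.append((k&m).sum()/(k|m).sum())
    ys,xs=np.nonzero(m);print(n,m.sum(),(xs.mean(),ys.mean()),"q",qs[np.argmax(I)],max(I),np.round(I[::3],2))
E
python3 q2.py; python3 q2.py
```

```text
side 168 (np.float64(293.7797619047619), np.float64(162.86904761904762)) q 3.04 0.6857142857142857 [0.42 0.52 0.64 0.68 0.57 0.44 0.36 0.3  0.24 0.19 0.15]
top 243 (np.float64(343.641975308642), np.float64(127.24279835390946)) q 3.04 0.8148148148148148 [0.8  0.79 0.8  0.8  0.79 0.77 0.78 0.77 0.74 0.71 0.68]
side 168 (np.float64(293.7797619047619), np.float64(162.86904761904762)) q 3.04 0.6857142857142857 [0.42 0.52 0.64 0.68 0.57 0.44 0.36 0.3  0.24 0.19 0.15]
top 242 (np.float64(343.6570247933884), np.float64(127.54132231404958)) q 3.04 0.7993311036789298 [0.79 0.79 0.8  0.78 0.77 0.78 0.78 0.78 0.75 0.72 0.69]
```

The crank sprang back to q about 3.04 on release, because the jaw presses elastically on the lock. I'll press to the stop once more and ease off slowly so that no preload is lost.

```bash
python3 -m pendant '[{"x":0,"y":0,"z":-0.12,"rx":0,"ry":0,"rz":0,"claw":0},{"x":0,"y":0,"z":-0.24,"rx":0,"ry":0,"rz":0,"claw":0},{"x":0,"y":0,"z":-0.34,"rx":0,"ry":0,"rz":0,"claw":0},{"x":0,"y":0,"z":-0.38,"rx":0,"ry":0,"rz":0,"claw":0},{"x":0,"y":0,"z":-0.41,"rx":0,"ry":0,"rz":0,"claw":0},{"x":0,"y":0,"z":-0.44,"rx":0,"ry":0,"rz":0,"claw":0},{"x":0,"y":0,"z":-0.47,"rx":0,"ry":0,"rz":0,"claw":0},{"x":0,"y":0,"z":-0.48,"rx":0,"ry":0,"rz":0,"claw":0}]'
python3 -m pendant '[{"x":0,"y":0,"z":-0.007,"rx":0,"ry":0,"rz":0,"claw":0},{"x":0,"y":0,"z":-0.014,"rx":0,"ry":0,"rz":0,"claw":0},{"x":0,"y":0,"z":-0.02,"rx":0,"ry":0,"rz":0,"claw":0},{"x":0,"y":0,"z":-0.02,"rx":0,"ry":0,"rz":0,"claw":0},{"x":0,"y":0,"z":-0.02,"rx":0,"ry":0,"rz":0,"claw":0},{"x":0,"y":0,"z":-0.02,"rx":0,"ry":0,"rz":0,"claw":0},{"x":0,"y":0,"z":-0.02,"rx":0,"ry":0,"rz":0,"claw":0},{"x":0,"y":0,"z":-0.02,"rx":0,"ry":0,"rz":0,"claw":0}]'
python3 q2.py | cut -c1-90
```

```text
time_s: 21.5
tcp_pos: [0.5614, -0.1263, 0.0782]
ee_rot: [[0.997, -0.074, -0.002], [-0.074, -0.997, -0.006], [-0.001, 0.006, -1.0]]
wrist_force: [-28.1, 3.1, 71.2]
gripper_width: 0.006
gripper_force: 35.5
time_s: 22.5
tcp_pos: [0.5615, -0.1271, 0.0771]
ee_rot: [[0.997, -0.073, 0.0], [-0.073, -0.997, -0.008], [0.001, 0.008, -1.0]]
wrist_force: [-32.3, 2.8, 82.4]
gripper_width: 0.004
gripper_force: 40.9
side 143 (np.float64(293.7832167832168), np.float64(168.1118881118881)) q 3.30000000000000
top 90 (np.float64(343.0111111111111), np.float64(136.53333333333333)) q 3.320000000000000
```

```bash
python3 -m pendant '[{"x":0,"y":0,"z":0.008,"rx":0,"ry":0,"rz":0,"claw":0},{"x":0,"y":0,"z":0.016,"rx":0,"ry":0,"rz":0,"claw":0},{"x":0,"y":0,"z":0.024,"rx":0,"ry":0,"rz":0,"claw":0},{"x":0,"y":0,"z":0.032,"rx":0,"ry":0,"rz":0,"claw":0},{"x":0,"y":0,"z":0.04,"rx":0,"ry":0,"rz":0,"claw":0},{"x":0,"y":0,"z":0.048,"rx":0,"ry":0,"rz":0,"claw":0},{"x":0,"y":0,"z":0.056,"rx":0,"ry":0,"rz":0,"claw":0},{"x":0,"y":0,"z":0.062,"rx":0,"ry":0,"rz":0,"claw":0}]'
python3 q2.py | cut -c1-90
```

```text
time_s: 23.6
tcp_pos: [0.5611, -0.1259, 0.0838]
ee_rot: [[0.997, -0.077, -0.001], [-0.077, -0.997, -0.004], [-0.001, 0.004, -1.0]]
wrist_force: [-15.7, 0.3, 36.3]
gripper_width: 0.004
gripper_force: 17.8
side 146 (np.float64(293.54794520547944), np.float64(166.17808219178082)) q 3.2 0.60082304
top 92 (np.float64(342.8804347826087), np.float64(135.67391304347825)) q 3.280000000000000
```

```bash
python3 -m pendant '[{"x":0,"y":0,"z":0.004,"rx":0,"ry":0,"rz":0,"claw":0},{"x":0,"y":0,"z":0.008,"rx":0,"ry":0,"rz":0,"claw":0},{"x":0,"y":0,"z":0.012,"rx":0,"ry":0,"rz":0,"claw":0},{"x":0,"y":0,"z":0.016,"rx":0,"ry":0,"rz":0,"claw":0},{"x":0,"y":0,"z":0.02,"rx":0,"ry":0,"rz":0,"claw":0},{"x":0,"y":0,"z":0.024,"rx":0,"ry":0,"rz":0,"claw":0},{"x":0,"y":0,"z":0.028,"rx":0,"ry":0,"rz":0,"claw":0},{"x":0,"y":0,"z":0.032,"rx":0,"ry":0,"rz":0,"claw":0}]'
python3 -m pendant '[{"x":0,"y":0,"z":0.004,"rx":0,"ry":0,"rz":0,"claw":0},{"x":0,"y":0,"z":0.008,"rx":0,"ry":0,"rz":0,"claw":0},{"x":0,"y":0,"z":0.012,"rx":0,"ry":0,"rz":0,"claw":0},{"x":0,"y":0,"z":0.016,"rx":0,"ry":0,"rz":0,"claw":0},{"x":0,"y":0,"z":0.02,"rx":0,"ry":0,"rz":0,"claw":0},{"x":0,"y":0,"z":0.024,"rx":0,"ry":0,"rz":0,"claw":0},{"x":0,"y":0,"z":0.028,"rx":0,"ry":0,"rz":0,"claw":0},{"x":0,"y":0,"z":0.032,"rx":0,"ry":0,"rz":0,"claw":0}]'
python3 -m pendant '[{"x":0,"y":0,"z":0.01,"rx":0,"ry":0,"rz":0,"claw":0},{"x":0,"y":0,"z":0.02,"rx":0,"ry":0,"rz":0,"claw":0},{"x":0,"y":0,"z":0.04,"rx":0,"ry":0,"rz":0,"claw":0},{"x":0,"y":0,"z":0.1,"rx":0,"ry":0,"rz":0,"claw":0},{"x":0,"y":0,"z":0.2,"rx":0,"ry":0,"rz":0,"claw":0},{"x":0,"y":0,"z":0.3,"rx":0,"ry":0,"rz":0,"claw":0},{"x":0,"y":0,"z":0.38,"rx":0,"ry":0,"rz":0,"claw":0},{"x":0,"y":0,"z":0.38,"rx":0,"ry":0,"rz":0,"claw":0}]'
python3 q2.py
python3 - <<'E'
from h import *
p=capture("side");cv2.imwrite("pics/end.png",p["color"][:,:,::-1])
E
```

```text
time_s: 24.7
tcp_pos: [0.561, -0.125, 0.0877]
ee_rot: [[0.997, -0.078, -0.002], [-0.078, -0.997, -0.002], [-0.002, 0.002, -1.0]]
wrist_force: [-9.4, 0.3, 17.2]
gripper_width: 0.005
gripper_force: 8.8
time_s: 25.7
tcp_pos: [0.5632, -0.1239, 0.0919]
ee_rot: [[0.997, -0.079, 0.002], [-0.079, -0.997, 0.0], [0.002, -0.0, -1.0]]
wrist_force: [0.8, 1.1, -0.4]
gripper_width: 0.008
gripper_force: 0.0
time_s: 26.7
tcp_pos: [0.5638, -0.1241, 0.1895]
ee_rot: [[0.997, -0.079, 0.006], [-0.079, -0.997, -0.0], [0.005, -0.0, -1.0]]
wrist_force: [-1.0, -0.3, -0.1]
gripper_width: 0.008
gripper_force: 0.0
side 168 (np.float64(293.70238095238096), np.float64(162.95238095238096)) q 3.06 0.680161943319838 [0.41 0.51 0.62 0.68 0.58 0.45 0.37 0.31 0.24 0.2  0.16]
top 237 (np.float64(343.57805907172997), np.float64(127.64135021097046)) q 3.16 0.7993197278911565 [0.78 0.77 0.78 0.79 0.78 0.79 0.79 0.77 0.75 0.72 0.68]
```

View pics/end.png

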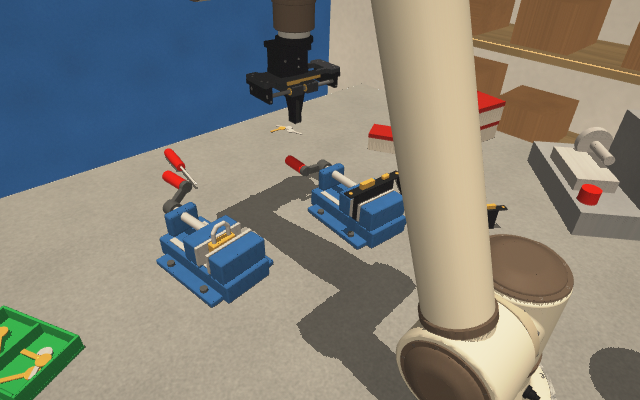

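The picture shows the lock upright in its vise (about 375,185) with the jaw on it and the grip turned over to the far side (297,163). The padlock vise is unchanged, and the arm is clear of everything.

```bash
python3 -c "
from station import *
print(finish_job())"
```

```text
the job is handed in; nothing more can be done
None
```

I cranked the black lock's vise clockwise to its hard stop (about 3.3 rad) twice and let go, and the job is handed in; each time the crank sprang back, and it now rests at about 3.05 rad, with the jaw still on the upright lock and the other vise and padlock untouched.

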